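Stow the blue-capped tubes in the empty wells of a flap-covered crate

TASK

Stow every blue-capped tube from the sample tray in the orange crate, one to an empty well, standing on the well's floor with the cap up. The flaps hide which wells are full, so first, while the tray's lid is still shut, feel through the flaps with the empty closed fingers, and never press a tube down on a full well; then slide the lid fully open, move the tubes, and slide the lid fully shut again. The other tubes stay standing in the tray.

Things in the scene. Friction and masses are not known exactly. Their poses are not given: they have to be found in the camera images.
- tray: White open-topped sample tray, fixed to the bench, 230 mm (its x) x 330 mm (its y) outside, walls 5 mm, floor 5 mm thick, 95 mm high; origin under its centre on the bench, z up, x (roughly away from the robot) is the way the lid slides open. Two thin aluminium rails carry the open lid behind it (to +x, to 345 mm from the origin). Tubes stand in it loosely in 2 rows of 4 places 72 mm apart, one or two places empty.
- lid (a joint): Clear lid of the tray, a 230 x 330 x 5 mm sheet whose underside is 96 mm above the bench; slides along the tray's +x. 0 = shut, 0.24 m = fully open; about 2 N moves it and it stays where it is left.
- lid_handle (a point): Middle of the lid's blue handle bar: 12 mm thick (tray x), 90 mm long (tray y), 30 mm high (101 to 131 mm above the bench; this point is at 116 mm). On the robot's side of the lid, 95 mm from the lid's centre; it moves with the lid.
- crate: Orange crate, fixed to the bench, 172 mm (its x) x 316 mm (its y) x 52 mm high, with 2 x 4 square wells of 44 x 44 mm, 72 mm apart (centres at x -36 and +36 mm, y -108, -36, +36 and +108 mm in its frame), well floor 6 mm above the bench, so 46 mm deep; origin under its centre on the bench, z up. Every well is closed by a grey flap, so what is inside cannot be seen. Three or four of the eight wells hold a short vial (35 mm high), the others are empty.
- flap0: Grey dust flap of well 0 (well centre at x -36, y -108 mm in the crate's frame), 40 x 41 x 2.5 mm, 3 mm below the crate's top, hinged along the well's +x edge (origin on the hinge, 21 mm to the crate's +x of the well's centre, plate to its -x); a weak spring (under 0.5 N) shuts it. Over an empty well it swings freely down to 86 degrees; over a vial it gives only about 8 degrees and stops hard, fingers 4 to 9 mm below the crate's top.
- flap1: Grey dust flap of well 1 (well centre at x -36, y -36 mm in the crate's frame), 40 x 41 x 2.5 mm, 3 mm below the crate's top, hinged along the well's +x edge (origin on the hinge, 21 mm to the crate's +x of the well's centre, plate to its -x); a weak spring (under 0.5 N) shuts it. Over an empty well it swings freely down to 86 degrees; over a vial it gives only about 8 degrees and stops hard, fingers 4 to 9 mm below the crate's top.
- flap2: Grey dust flap of well 2 (well centre at x -36, y +36 mm in the crate's frame), 40 x 41 x 2.5 mm, 3 mm below the crate's top, hinged along the well's +x edge (origin on the hinge, 21 mm to the crate's +x of the well's centre, plate to its -x); a weak spring (under 0.5 N) shuts it. Over an empty well it swings freely down to 86 degrees; over a vial it gives only about 8 degrees and stops hard, fingers 4 to 9 mm below the crate's top.
- flap3: Grey dust flap of well 3 (well centre at x -36, y +108 mm in the crate's frame), 40 x 41 x 2.5 mm, 3 mm below the crate's top, hinged along the well's +x edge (origin on the hinge, 21 mm to the crate's +x of the well's centre, plate to its -x); a weak spring (under 0.5 N) shuts it. Over an empty well it swings freely down to 86 degrees; over a vial it gives only about 8 degrees and stops hard, fingers 4 to 9 mm below the crate's top.
- flap4: Grey dust flap of well 4 (well centre at x +36, y -108 mm in the crate's frame), 40 x 41 x 2.5 mm, 3 mm below the crate's top, hinged along the well's +x edge (origin on the hinge, 21 mm to the crate's +x of the well's centre, plate to its -x); a weak spring (under 0.5 N) shuts it. Over an empty well it swings freely down to 86 degrees; over a vial it gives only about 8 degrees and stops hard, fingers 4 to 9 mm below the crate's top.
- flap5: Grey dust flap of well 5 (well centre at x +36, y -36 mm in the crate's frame), 40 x 41 x 2.5 mm, 3 mm below the crate's top, hinged along the well's +x edge (origin on the hinge, 21 mm to the crate's +x of the well's centre, plate to its -x); a weak spring (under 0.5 N) shuts it. Over an empty well it swings freely down to 86 degrees; over a vial it gives only about 8 degrees and stops hard, fingers 4 to 9 mm below the crate's top.
- flap6: Grey dust flap of well 6 (well centre at x +36, y +36 mm in the crate's frame), 40 x 41 x 2.5 mm, 3 mm below the crate's top, hinged along the well's +x edge (origin on the hinge, 21 mm to the crate's +x of the well's centre, plate to its -x); a weak spring (under 0.5 N) shuts it. Over an empty well it swings freely down to 86 degrees; over a vial it gives only about 8 degrees and stops hard, fingers 4 to 9 mm below the crate's top.
- flap7: Grey dust flap of well 7 (well centre at x +36, y +108 mm in the crate's frame), 40 x 41 x 2.5 mm, 3 mm below the crate's top, hinged along the well's +x edge (origin on the hinge, 21 mm to the crate's +x of the well's centre, plate to its -x); a weak spring (under 0.5 N) shuts it. Over an empty well it swings freely down to 86 degrees; over a vial it gives only about 8 degrees and stops hard, fingers 4 to 9 mm below the crate's top.
- blue0: Blue-capped white sample tube standing in the tray, to be moved to the crate (three or four blue ones are present). weighted steel foot 32 mm across and 12 mm high, body 30 mm across, cap 34 mm across and 16 mm high, 80 mm high in all, about 95 g; origin under its foot, z up to the cap.
- blue1: Blue-capped white sample tube standing in the tray, to be moved to the crate (three or four blue ones are present). weighted steel foot 32 mm across and 12 mm high, body 30 mm across, cap 34 mm across and 16 mm high, 80 mm high in all, about 95 g; origin under its foot, z up to the cap.
- blue2: Blue-capped white sample tube standing in the tray, to be moved to the crate (three or four blue ones are present). weighted steel foot 32 mm across and 12 mm high, body 30 mm across, cap 34 mm across and 16 mm high, 80 mm high in all, about 95 g; origin under its foot, z up to the cap.
- blue3: Blue-capped white sample tube standing in the tray, to be moved to the crate (three or four blue ones are present). weighted steel foot 32 mm across and 12 mm high, body 30 mm across, cap 34 mm across and 16 mm high, 80 mm high in all, about 95 g; origin under its foot, z up to the cap.
- white0: White-capped white tube standing in the tray, which stays there. weighted steel foot 32 mm across and 12 mm high, body 30 mm across, cap 34 mm across and 16 mm high, 80 mm high in all, about 95 g; origin under its foot, z up to the cap.
- yellow0: Yellow-capped white tube standing in the tray, which stays there. weighted steel foot 32 mm across and 12 mm high, body 30 mm across, cap 34 mm across and 16 mm high, 80 mm high in all, about 95 g; origin under its foot, z up to the cap.
- red0: Red-capped amber tube standing in the tray, which stays there. weighted steel foot 32 mm across and 12 mm high, body 30 mm across, cap 34 mm across and 16 mm high, 80 mm high in all, about 95 g; origin under its foot, z up to the cap.

How it is judged:
On the way, in this order (a step that is already met when the one before it is completed fails the run):
1. with the lid still shut, a flap of the crate is pressed with bare fingers (value of joint lid below 0.03 m and ((contact force between the fingers and flap0 above 0.05 N and angle between flap0's own z axis and vertical above 0.07 rad) or (contact force between the fingers and flap1 above 0.05 N and angle between flap1's own z axis and vertical above 0.07 rad) or (contact force between the fingers and flap2 above 0.05 N and angle between flap2's own z axis and vertical above 0.07 rad) or (contact force between the fingers and flap3 above 0.05 N and angle between flap3's own z axis and vertical above 0.07 rad) or (contact force between the fingers and flap4 above 0.05 N and angle between flap4's own z axis and vertical above 0.07 rad) or (contact force between the fingers and flap5 above 0.05 N and angle between flap5's own z axis and vertical above 0.07 rad) or (contact force between the fingers and flap6 above 0.05 N and angle between flap6's own z axis and vertical above 0.07 rad) or (contact force between the fingers and flap7 above 0.05 N and angle between flap7's own z axis and vertical above 0.07 rad))).
2. the tray's lid has been slid open (value of joint lid above 0.22 m), for 0.2 s.
3. every blue-capped tube stands in a well of the crate (x of blue0 in the frame of crate between -0.058 and 0.058 m and y of blue0 in the frame of crate between -0.13 and 0.13 m and z of blue0 in the frame of crate between 0 and 0.011 m and angle between each of blue0, blue1, blue2, blue3's own z axis and vertical below 0.2 rad and x of blue1 in the frame of crate between -0.058 and 0.058 m and y of blue1 in the frame of crate between -0.13 and 0.13 m and z of blue1 in the frame of crate between 0 and 0.011 m and x of blue2 in the frame of crate between -0.058 and 0.058 m and y of blue2 in the frame of crate between -0.13 and 0.13 m and z of blue2 in the frame of crate between 0 and 0.011 m and x of blue3 in the frame of crate between -0.058 and 0.058 m and y of blue3 in the frame of crate between -0.13 and 0.13 m and z of blue3 in the frame of crate between 0 and 0.011 m), for 0.2 s.
At the end, for the whole second after the job is handed in: Every blue-capped tube present stands in a well of the crate (within the crate's outline, foot within 5 mm of the well floor, leaning less than 0.2 rad) and is at rest; the other tubes stand upright in the tray; the lid is shut to within 15 mm (all of step 3 and x of white0 in the frame of tray between -0.115 and 0.115 m and y of white0 in the frame of tray between -0.165 and 0.165 m and z of each of white0, yellow0, red0 in the frame of tray below 0.012 m and angle between each of white0, yellow0, red0's own z axis and vertical below 0.2 rad and x of yellow0 in the frame of tray between -0.115 and 0.115 m and y of yellow0 in the frame of tray between -0.165 and 0.165 m and x of red0 in the frame of tray between -0.115 and 0.115 m and y of red0 in the frame of tray between -0.165 and 0.165 m and value of joint lid below 0.015 m and linear speed of each of blue0, blue1, blue2, blue3 below 0.03 m/s); the robot touches nothing.
It fails at once if a blue-capped tube is pressed on a flap with more than 10 N (flaps of empty wells give way under 0.5 N) ((contact force between blue0 and flap0 above 10 N or contact force between blue0 and flap1 above 10 N or contact force between blue0 and flap2 above 10 N or contact force between blue0 and flap3 above 10 N or contact force between blue0 and flap4 above 10 N or contact force between blue0 and flap5 above 10 N or contact force between blue0 and flap6 above 10 N or contact force between blue0 and flap7 above 10 N) or (contact force between blue1 and flap0 above 10 N or contact force between blue1 and flap1 above 10 N or contact force between blue1 and flap2 above 10 N or contact force between blue1 and flap3 above 10 N or contact force between blue1 and flap4 above 10 N or contact force between blue1 and flap5 above 10 N or contact force between blue1 and flap6 above 10 N or contact force between blue1 and flap7 above 10 N) or (contact force between blue2 and flap0 above 10 N or contact force between blue2 and flap1 above 10 N or contact force between blue2 and flap2 above 10 N or contact force between blue2 and flap3 above 10 N or contact force between blue2 and flap4 above 10 N or contact force between blue2 and flap5 above 10 N or contact force between blue2 and flap6 above 10 N or contact force between blue2 and flap7 above 10 N) or (contact force between blue3 and flap0 above 10 N or contact force between blue3 and flap1 above 10 N or contact force between blue3 and flap2 above 10 N or contact force between blue3 and flap3 above 10 N or contact force between blue3 and flap4 above 10 N or contact force between blue3 and flap5 above 10 N or contact force between blue3 and flap6 above 10 N or contact force between blue3 and flap7 above 10 N)).
Of blue0, blue1, blue2, blue3 only 3 to 4 are there at a start; the rules pass over those that are not, and their reading is None.
Of short0, short1, short2, short3, short4, short5, short6, short7 only 3 to 4 are there at a start; the rules pass over those that are not, and their reading is None.
At some moment in a run one of blue0, blue1, blue2, blue3 may be knocked a few centimetres aside while the robot is not near it.
It also fails if it takes over 210 s, if anything falls off the work surface, if the arm or the gripper's body presses on something with over 40 N, if the wrist force passes 120 N, or if a joint passes its speed limit or range.

ROBOT

A 7-joint arm with a two-finger parallel gripper is mounted at the origin on the work surface. World frame = base frame: x ahead of the robot, y to its left, z up, the work surface at z = 0. Lengths are in m, angles in rad, forces in N, time in s.
With the tool pointing down it reaches from about 0.4 to 0.9 m from the base axis. Payload 5.6 kg.
Tool frame: the origin (TCP) lies midway between the tips of the shut fingers; the grasp point (between the pads) lies 19 mm behind it; y points along the fingers, z is the direction in which the jaws open and shut, and the axes are right-handed (so a half turn about y gives the same grasp; the last joint's range is limited). The gripper opens to 92 mm and grips with 3 to 60 N. Pads are 20 mm wide; open, the fingers measure 128 mm over their backs; the gripper's body (75 mm by 189 mm) begins 69 mm behind the grasp point.
Start: joints at [1.289, 0.468, -0.012, 1.603, 0.006, 1.071, -0.056], TCP at [0.154, -0.632, 0.175] pointing down, gripper open.
Joint ranges: [-2.53, 2.53], [-0.31, 2.02], [-1.57, 1.55], [0.28, 2.44], [-1.29, 4.43], [0.15, 1.84], [-2.92, 2.92]. Speed limits (rad/s): [2.57, 2.57, 3.14, 3.14, 3.14, 3.14, 3.14].

INTERFACE

Orientations are given as a 3x3 rotation matrix whose columns are the frame's x, y, z axes.
In Python, from station import env, effector, solver, viewer, workorder, search_frame, tip_of gives the robot as it stands. Calls block until the motion is done:
- env.reach(position, orientation): joint-space move of the TCP to a pose.
- env.movel(position, frame=None, rate=0.15): straight line of the TCP; frame=None keeps the orientation; rate is the mean speed in m/s.
- env.goto_joints(angles): joint-space move.
- effector.release() and effector.grasp(squeeze=None): open the fingers fully, or close them until they stop; squeeze is the grip in N (None keeps the last).
- env.pause(seconds).
- solver.inverse_kinematics(position, orientation): joint angles nearest the present ones, or None.
- env.sense(): the state.
- viewer.read_camera(name): name is "side" or "top" or "wrist"; returns (picture, depth): 480x640x3 uint8, red, green, blue; 480x640 float32, m along the optical axis (not along the pixel's ray), 0 where there is no reading.
- viewer.camera_info(name): a dict with "intrinsics" (3x3 intrinsics, pixels), "dist_coeffs" ([k1, k2, p1, p2, k3] as OpenCV has them; the pictures are not rectified), "eye" and "rotation" of the camera in the world; the wrist camera has in their place "T_tool_cam" (4x4, takes a point from camera to tool coordinates, whose origin is the TCP and whose axes are the tool frame's). Camera axes: x right, y up, looking along -z (the intrinsics and any distortion apply to the point x, -y, -z); pixel columns grow to the right and rows downward; lengths in m; the calibration is good to about 2 mm. A picture is of the moment at which its call begins: read the wrist's pose just before it. camera_info takes no time and is no camera call.
A pose or a line that the arm cannot do raises env.PlanningError and nothing moves.
- workorder.finish_job(): hands the job in, once; it reports no verdict.
Trained networks look in the newest picture that a camera, given by its name, has taken for a name from the list of things; names that differ only in an ending like _2 or _b are one class to them, and where a whole thing is asked for, a point or a joint stands for the part that bears it (a point fixed in the world has none). Each returns a list of dicts, best first, with "score" (0 to 1); they miss things now and then, are a little off and sometimes report something else, mostly with a low value. They report only what shows in the picture. A call takes as long as a camera call.
- search_frame(camera, name): "at" ([x, y, z] in m, in world coordinates, good to about 4 mm: the middle of the surface that is visible of it).
- tip_of(camera, name): "at" ([x, y, z] in m, in world coordinates, good to about 4 mm: a listed point, or the origin of a listed thing).
The state is a dict: "t": time; "joint_positions": joint angles; "joint_velocities": joint speeds; "tau": joint torques, N m; "ee_pos": TCP position; "tcp_rot": TCP orientation; "wrist_force": force on the tool from outside, world axes, zero at the start; "moment": the same for the moment, N m; "gripper_width": finger opening in m.
Only numpy, scipy, OpenCV 4.12 (cv2) and the standard library are available. Lean on these libraries where they do the work, as an engineer would, in place of code of your own. Each camera call takes 0.05 s, during which the arm holds its last target.

## Working session

There is one attempt and no reset: what is moved stays moved. The work goes in short steps, each a Python script; the robot and the scene stay as the last script left them, time stands still between calls to the robot, and variables do not carry over. Pictures are saved under pics/ and viewed, and the job is handed in when it is done.

```bash
ls; mkdir -p pics; python3 - <<'E'
from station import env, effector, solver, viewer, workorder, search_frame, tip_of
import cv2,numpy as np
s=env.sense();print(s)
for c in ["side","top","wrist"]:
    p,d=viewer.read_camera(c); cv2.imwrite(f"pics/{c}0.png",p[:,:,::-1]); print(c,viewer.camera_info(c))
    if c!="wrist":
        for n in ["tray","crate","lid_handle","flap0","blue0","white0","yellow0","red0"]:
            r=search_frame(c,n); t=tip_of(c,n)
            print(c,n,[(np.round(q["at"],3).tolist(),round(q["score"],2)) for q in r][:10],'TIP',[(np.round(q["at"],3).tolist(),round(q["score"],2)) for q in t][:10])
print(env.sense()["t"])
E
```

```text
pics
{'t': 0.0, 'joint_positions': array([ 1.2889608 ,  0.46841101, -0.0115886 ,  1.60359589,  0.00598543,
        1.07140925, -0.05627787]), 'joint_velocities': array([ 0.00122994, -0.00190724, -0.00114603,  0.00160954, -0.00065111,
        0.00161387,  0.00025923]), 'tau': array([ 2.55890473e-04, -5.20576072e+01, -1.25206381e-02, -2.43754363e+01,
       -5.66062646e-02,  1.72644085e-02,  1.48707022e-04]), 'ee_pos': array([ 0.15354085, -0.63093821,  0.17412994]), 'tcp_rot': array([[-9.71628670e-01, -5.36969934e-04,  2.36510971e-01],
       [-2.36511551e-01,  1.70654372e-03, -9.71627179e-01],
       [ 1.18118271e-04, -9.99998400e-01, -1.78512639e-03]]), 'wrist_force': array([0.66300595, 0.16458376, 0.11241755]), 'moment': array([-0.0183115 ,  0.00780937, -0.01392529]), 'gripper_width': 0.09230646574670874}
side {'intrinsics': array([[591.1805977 ,   0.        , 316.61757905],
       [  0.        , 591.1805977 , 232.45971059],
       [  0.        ,   0.        ,   1.        ]]), 'dist_coeffs': array([-0.10906075,  0.        ,  0.        ,  0.        ,  0.        ]), 'eye': array([-0.0
[... 2580 characters left out ...]
([0.415, 0.215, 0.116], 0.48)]
top red0 [] TIP [([0.508, 0.227, -0.005], 0.39)]
wrist {'intrinsics': array([[416.51877204,   0.        , 318.04521381],
       [  0.        , 416.51877204, 245.56178934],
       [  0.        ,   0.        ,   1.        ]]), 'dist_coeffs': array([0.01711036, 0.        , 0.        , 0.        , 0.        ]), 'T_tool_cam': array([[-1.89142911e-04, -9.54802102e-01, -2.97242173e-01,
        -8.44386247e-02],
       [ 1.25166979e-03,  2.97241720e-01, -9.54801442e-01,
        -2.09809204e-01],
       [ 9.99999199e-01, -5.52642974e-04,  1.13887579e-03,
         6.86307658e-05],
       [ 0.00000000e+00,  0.00000000e+00,  0.00000000e+00,
         1.00000000e+00]])}
1.75
```

View pics/side0.png

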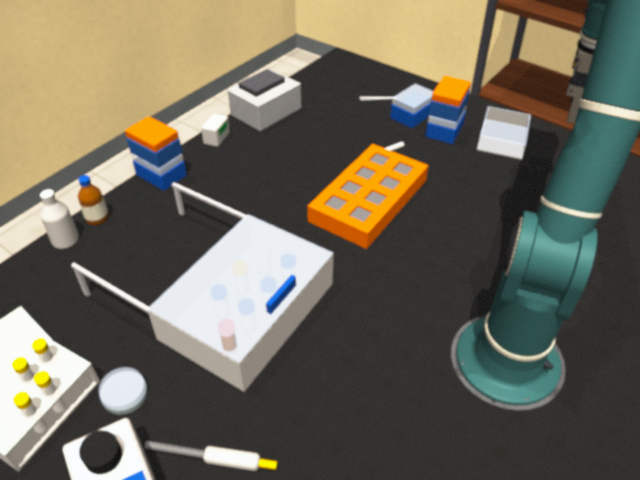

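View pics/top0.png

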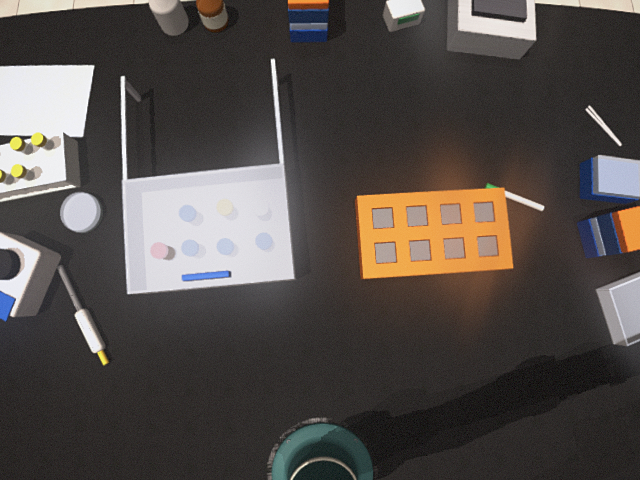

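```bash
cat > h.py <<'E'
from station import env, effector, solver, viewer, workorder, search_frame, tip_of
import cv2,numpy as np
def R(a):  # jaw direction at world angle a, tool down
    c,s=np.cos(a),np.sin(a)
    return np.array([[s,0,c],[-c,0,s],[0,-1,0]])
def cloud(cam,p,d):
    i=viewer.camera_info(cam); K=i["intrinsics"]
    if "eye" in i: Rw,t=i["rotation"],i["eye"]
    else:
        T=i["T_tool_cam"]; s=env.sense(); Rw=s["tcp_rot"]@T[:3,:3]; t=s["tcp_rot"]@T[:3,3]+s["ee_pos"]
    v,u=np.mgrid[0:480,0:640]
    n=cv2.undistortPoints(np.stack([u,v],-1).reshape(-1,1,2).astype(np.float64),K,i["dist_coeffs"]).reshape(480,640,2)
    P=np.stack([n[...,0]*d,-n[...,1]*d,-d],-1)
    return P@Rw.T+t
def snap(cam,name=None):
    p,d=viewer.read_camera(cam); X=cloud(cam,p,d)
    if name: cv2.imwrite(f"pics/{name}.png",p[:,:,::-1])
    return p,d,X
def f(): s=env.sense(); return s["wrist_force"],s["ee_pos"],s["t"]
E
python3 - <<'E'
from h import *
for cam in ["top","side"]:
    p,d,X=snap(cam); hsv=cv2.cvtColor(p,cv2.COLOR_RGB2HSV)
    m=(hsv[...,0]<20)&(hsv[...,1]>150)&(hsv[...,2]>120)&(d>0)&(X[...,2]>.045)&(X[...,2]<.065)
    m&=(abs(X[...,0]-.5)<.15)&(abs(X[...,1]+.24)<.22)
    Q=X[m]; print(cam,len(Q),"ztop",np.percentile(Q[:,2],[5,50,95]))
    print(cv2.minAreaRect((Q[:,:2]*1000).astype(np.float32)))
    # tray: lid/walls
    m=(d>0)&(X[...,2]>.085)&(X[...,2]<.108)&(abs(X[...,0]-.5)<.2)&(abs(X[...,1]-.22)<.22)
    Q=X[m]; print("tray z",np.percentile(Q[:,2],[5,50,95])); print(cv2.minAreaRect((Q[(Q[:,0]<.62)][:,:2]*1000).astype(np.float32)))
    m=(hsv[...,0]>105)&(hsv[...,0]<125)&(hsv[...,1]>180)&(d>0)&(abs(X[...,0]-.42)<.04)&(abs(X[...,1]-.22)<.12)
    Q=X[m]; print("handle",len(Q),np.percentile(Q[:,2],[5,50,95])); 
    Q=Q[Q[:,2]>.125]
    if len(Q): print(cv2.minAreaRect((Q[:,:2]*1000).astype(np.float32)))
# flap fit
fl=[];
loc=np.array([[x,y] for x in(-36,36) for y in(-108,-36,36,108)])/1000.
for cam in ["top","side"]:
    snap(cam)
    for r in search_frame(cam,"flap0"): fl.append(r["at"][:2])
fl=np.array(fl)
th,c=0.03,np.array([.503,-.24])
for k in range(5):
    Rm=np.array([[np.cos(th),-np.sin(th)],[np.sin(th),np.cos(th)]])
    pred=loc@Rm.T+c
    D=np.linalg.norm(fl[:,None]-pred[None],axis=2); j=D.argmin(1); ok=D.min(1)<.02
    A,B=loc[j[ok]],fl[ok]; a,b=A-A.mean(0),B-B.mean(0)
    th=np.arctan2((a[:,0]*b[:,1]-a[:,1]*b[:,0]).sum(),(a*b).sum())
    Rm=np.array([[np.cos(th),-np.sin(th)],[np.sin(th),np.cos(th)]]); c=B.mean(0)-Rm@A.mean(0)
print("crate fit",th,c,ok.sum(),np.abs(B-(A@Rm.T+c)).mean(0))
E
```

```text
top 8891 ztop [0.04857891 0.05129549 0.05393857]
((502.716552734375, -241.898681640625), (173.81661987304688, 317.83843994140625), 2.8501644134521484)
tray z [0.09747236 0.10023763 0.1027158 ]
((513.1286010742188, 225.6593475341797), (240.72715759277344, 332.054443359375), 4.64448881149292)Traceback (most recent call last):
  File "<stdin>", line 12, in <module>
    return _quantile_unchecked(
        a, q, axis, out, overwrite_input, method, keepdims, weights)
    return _ureduce(a,
                    func=_quantile_ureduce_func,
    ...<5 lines>...
                    overwrite_input=overwrite_input,
                    method=method)
    r = func(a, **kwargs)
    result = _quantile(arr,
                       quantiles=q,
    ...<2 lines>...
                       out=out,
                       weights=wgt)
    slices_having_nans = np.isnan(arr[-1, ...])
                                  ~~~^^^^^^^^^
IndexError: index -1 is out of bounds for axis 0 with size 0
```

```bash
python3 - <<'E'
from h import *
for cam in ["top","side"]:
    p,d,X=snap(cam); hsv=cv2.cvtColor(p,cv2.COLOR_RGB2HSV)
    if cam=="side":
        m=(hsv[...,0]<20)&(hsv[...,1]>150)&(hsv[...,2]>120)&(d>0)&(X[...,2]>.045)&(X[...,2]<.065)
        m&=(abs(X[...,0]-.5)<.15)&(abs(X[...,1]+.24)<.22)
        Q=X[m]; print(cam,len(Q),"ztop",np.percentile(Q[:,2],[5,50,95]))
        print(cv2.minAreaRect((Q[:,:2]*1000).astype(np.float32)))
    u,v=(205,275) if cam=="top" else (281,294)
    print(hsv[v,u],X[v,u])
    m=(hsv[...,0]>95)&(hsv[...,0]<130)&(hsv[...,1]>150)&(abs(X[...,0]-.42)<.06)&(abs(X[...,1]-.22)<.12)&(X[...,2]>.11)
    Q=X[m]; print("handle",len(Q))
    if len(Q)>5:
        print(np.percentile(Q[:,2],[5,50,95])); Q=Q[Q[:,2]>.122]; print(cv2.minAreaRect((Q[:,:2]*1000).astype(np.float32)))
fl=[]
loc=np.array([[x,y] for x in(-36,36) for y in(-108,-36,36,108)])/1000.
for cam in ["top","side"]:
    snap(cam)
    for r in search_frame(cam,"flap0"): fl.append(r["at"][:2])
fl=np.array(fl)
th,c=0.03,np.array([.503,-.24])
for k in range(5):
    Rm=np.array([[np.cos(th),-np.sin(th)],[np.sin(th),np.cos(th)]])
    pred=loc@Rm.T+c
    D=np.linalg.norm(fl[:,None]-pred[None],axis=2); j=D.argmin(1); ok=D.min(1)<.02
    A,B=loc[j[ok]],fl[ok]; a,b=A-A.mean(0),B-B.mean(0)
    th=np.arctan2((a[:,0]*b[:,1]-a[:,1]*b[:,0]).sum(),(a*b).sum())
    Rm=np.array([[np.cos(th),-np.sin(th)],[np.sin(th),np.cos(th)]]); c=B.mean(0)-Rm@A.mean(0)
print("crate fit",th,c,ok.sum(),np.abs(B-(A@Rm.T+c)).mean(0))
print(env.sense()["t"])
E
```

```text
[110 146 232] [0.41461563 0.21549111 0.13016745]
handle 55
[0.12703596 0.1302793  0.13247137]
((413.9349670410156, 215.43695068359375), (8.6094388961792, 83.91698455810547), 4.734528541564941)
side 1597 ztop [0.0465904  0.05217495 0.05634007]
((503.83056640625, -239.95822143554688), (177.01417541503906, 326.7958679199219), 2.921849012374878)
[107 248 142] [0.40890122 0.22432161 0.1256681 ]
handle 341
[0.11252972 0.12811875 0.1323737 ]
((413.0779724121094, 221.29615783691406), (12.609821319580078, 88.55827331542969), 5.035736560821533)
crate fit 0.0478796523673473 [ 0.50307212 -0.23960238] 15 [0.00151562 0.00186921]
2.1
```

```bash
python3 - <<'E'
from h import *
effector.grasp(10)
env.reach(np.array([.47,-.24,.22]),R(0.0485-np.pi/2))
env.pause(.3)
s=env.sense(); print(s["ee_pos"],s["wrist_force"],s["gripper_width"],s["t"])
p,d,X=snap("wrist","w1"); hsv=cv2.cvtColor(p,cv2.COLOR_RGB2HSV)
m=(hsv[...,0]<20)&(hsv[...,1]>150)&(hsv[...,2]>120)&(d>0)&(X[...,2]>.045)&(X[...,2]<.065)&(abs(X[...,0]-.5)<.15)&(abs(X[...,1]+.24)<.22)
Q=X[m]; print(len(Q),np.percentile(Q[:,2],[5,50,95])); print(cv2.minAreaRect((Q[:,:2]*1000).astype(np.float32)))
fl=np.array([r["at"] for r in search_frame("wrist","flap0") if r["score"]>.4]); print(np.round(fl,4))
E
```

```text
[ 0.46983464 -0.2404386   0.21991082] [-0.40317917  0.57419447  0.25563269] 0.000104225415221217 5.575
27438 [0.05068492 0.05214443 0.05342601]
((502.606689453125, -239.753173828125), (172.4355926513672, 316.9755859375), 3.0786962509155273)
[[ 0.4607 -0.1356  0.0448]
 [ 0.5317 -0.1306  0.0494]
 [ 0.5375 -0.2037  0.0461]
 [ 0.4707 -0.3508  0.0482]
 [ 0.4631 -0.2083  0.0485]
 [ 0.5452 -0.2703  0.0513]
 [ 0.4725 -0.2784  0.052 ]]
```

View pics/w1.png

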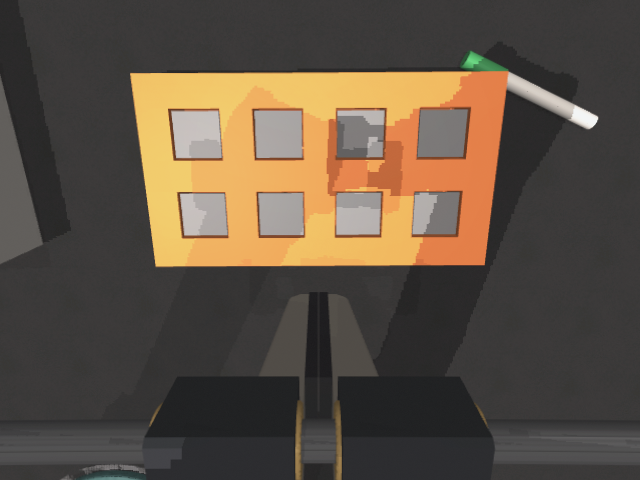

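```bash
cat >> h.py <<'E'
CR=np.array([.5027,-.2402]); CY=0.0515; CZ=.052
def crate(x,y): c,s=np.cos(CY),np.sin(CY); return CR+np.array([c*x-s*y,s*x+c*y])
WELL=[(x,y) for x in(-.036,.036) for y in(-.108,-.036,.036,.108)]
E
python3 - <<'E'
from h import *
Rp=R(CY-np.pi/2); empty=[]
for w in [3,2,1,0,4,5,6,7]:
    x,y=WELL[w]; xy=crate(x-.005,y)
    env.movel(np.r_[xy,.075],Rp,rate=.25)
    env.movel(np.r_[xy,.053],rate=.1); env.pause(.1)
    b=np.mean([env.sense()["wrist_force"] for _ in range(1)],0); full=False; L=[]
    for dz in (.003,.005,.007,.009,.011,.014,.018):
        env.movel(np.r_[xy,CZ-dz],rate=.05)
        s=env.sense(); L.append((dz*1e3,round(float(s["wrist_force"][2]-b[2]),2),round(float((CZ-s["ee_pos"][2])*1e3),1)))
        if s["wrist_force"][2]-b[2]>3: full=True;break
    env.movel(np.r_[xy,.075],rate=.25)
    print(w,"FULL" if full else "empty",L,round(env.sense()["t"],1),flush=True)
    if not full: empty.append(w)
    if len(empty)==4: break
print(empty)
E
```

```text
3 empty [(3.0, -0.52, 3.0), (5.0, -0.7, 5.1), (7.0, -0.63, 7.1), (9.0, -0.56, 9.1), (11.0, -1.25, 11.1), (14.0, -0.58, 14.2), (18.0, 0.21, 18.3)] 9.1
2 empty [(3.0, -0.73, 3.0), (5.0, 0.07, 5.1), (7.0, 0.32, 7.1), (9.0, 0.01, 9.2), (11.0, -0.67, 11.1), (14.0, -0.46, 14.2), (18.0, 0.26, 18.3)] 12.1
1 empty [(3.0, -0.64, 3.0), (5.0, -0.39, 5.1), (7.0, -1.19, 7.1), (9.0, -0.35, 9.2), (11.0, -0.39, 11.2), (14.0, -0.18, 14.2), (18.0, 0.01, 18.3)] 15.0
0 empty [(3.0, -0.63, 3.0), (5.0, -0.47, 5.1), (7.0, -0.22, 7.2), (9.0, -1.04, 9.2), (11.0, -0.24, 11.2), (14.0, -0.68, 14.3), (18.0, -0.49, 18.3)] 18.0
[3, 2, 1, 0]
```

```bash
python3 - <<'E'
from h import *
Rp=R(CY-np.pi/2)
for w in [4,5,6,7]:
    x,y=WELL[w]; xy=crate(x-.005,y)
    env.movel(np.r_[xy,.075],Rp,rate=.25)
    env.movel(np.r_[xy,.053],rate=.1); env.pause(.1)
    b=env.sense()["wrist_force"]; full=False; L=[]
    for dz in (.003,.005,.0065,.008,.0095,.011,.014,.018):
        env.movel(np.r_[xy,CZ-dz],rate=.05)
        s=env.sense(); L.append((dz*1e3,round(float(s["wrist_force"][2]-b[2]),2),round(float((CZ-s["ee_pos"][2])*1e3),1)))
        if s["wrist_force"][2]-b[2]>3: full=True;break
    env.movel(np.r_[xy,.075],rate=.25)
    print(w,"FULL" if full else "empty",L,round(env.sense()["t"],1),flush=True)
E
```

```text
4 empty [(3.0, -0.84, 3.0), (5.0, -1.04, 5.1), (6.5, -0.47, 6.6), (8.0, -0.63, 8.1), (9.5, -0.21, 9.6), (11.0, -0.8, 11.1), (14.0, -0.42, 14.3), (18.0, -0.97, 18.4)] 21.2
5 empty [(3.0, -0.18, 3.0), (5.0, 0.43, 5.0), (6.5, 1.0, 6.6), (8.0, 0.82, 8.1), (9.5, 0.32, 9.6), (11.0, 0.48, 11.1), (14.0, 0.79, 14.3), (18.0, 0.24, 18.4)] 24.4
6 empty [(3.0, 0.24, 3.0), (5.0, 0.42, 5.0), (6.5, -0.16, 6.6), (8.0, 0.28, 8.1), (9.5, -0.08, 9.6), (11.0, 0.13, 11.1), (14.0, -0.16, 14.3), (18.0, 0.24, 18.3)] 27.7
7 empty [(3.0, -0.15, 3.0), (5.0, -0.33, 5.0), (6.5, 0.15, 6.6), (8.0, 0.19, 8.1), (9.5, -0.0, 9.6), (11.0, -0.42, 11.1), (14.0, -0.64, 14.2), (18.0, 0.06, 18.3)] 30.9
```

```bash
python3 - <<'E'
from h import *
x,y=WELL[6]; xy=crate(x-.005,y)
env.movel(np.r_[xy,.075],rate=.25)
env.movel(np.r_[xy,CZ-.018],rate=.15); env.pause(.2); s=env.sense();print(s["wrist_force"],s["ee_pos"],s["tau"])
p,d,X=snap("side","s2"); cv2.imwrite("pics/s2c.png",cv2.resize(p[130:260,290:450,::-1],None,fx=5,fy=4.5))
p,d,X=snap("wrist","w2")
E
```

```text
[-0.10948545 -0.4071187  -0.43349389] [ 0.53262077 -0.20262064  0.03502502] [-1.01852396e-01 -4.85653317e+01 -2.89910406e+00 -1.83628660e+01
 -1.68530561e-02 -6.88787014e-02  6.29412662e-04]
```

View pics/s2c.png

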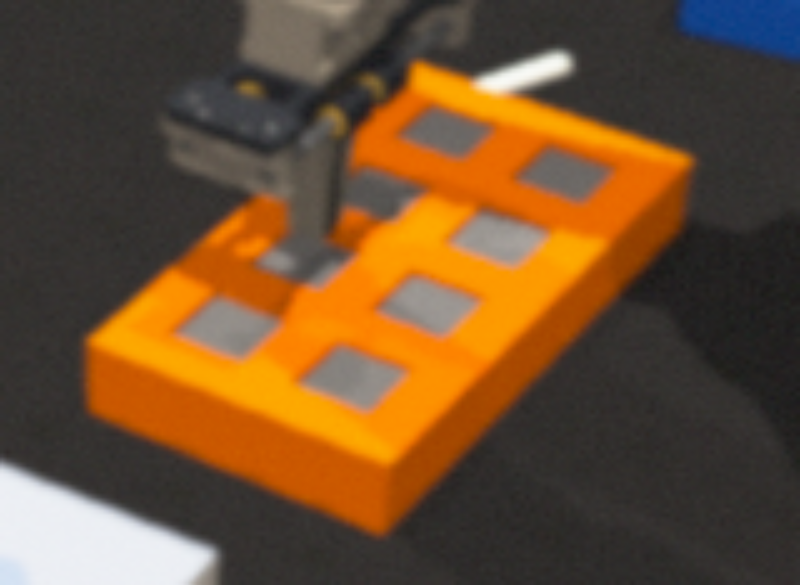

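View pics/w2.png

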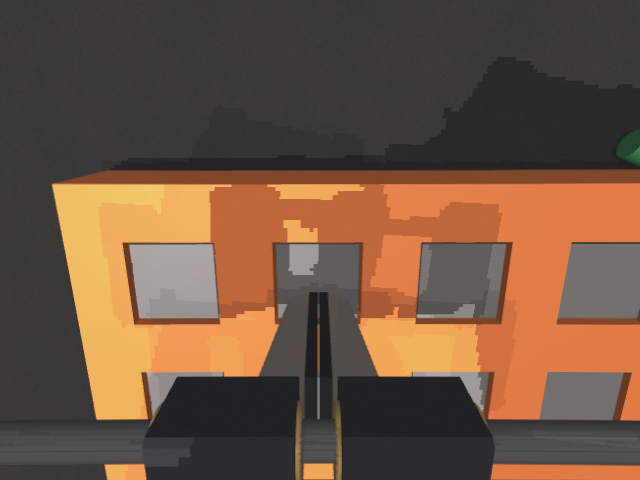

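```bash
python3 - <<'E'
from h import *
p,d,X=snap("wrist","w3"); s=env.sense()
i=viewer.camera_info("wrist");T=np.linalg.inv(i["T_tool_cam"])
for pt in ([0,0,0],[0,-.019,0],[-.01,0,0],[.01,0,0],[-.01,0,.012]):
    c=T[:3,:3]@np.array(pt)+T[:3,3]; q=cv2.projectPoints(np.array([[c[0],-c[1],-c[2]]]),np.zeros(3),np.zeros(3),i["intrinsics"],i["dist_coeffs"])[0].ravel(); print(pt,q)
print(s["ee_pos"],s["tcp_rot"])
for v in range(240,345,6): print(v,[np.round(X[v,u]*1000).astype(int).tolist() for u in (200,290,305,330,345,460)])
cv2.imwrite("pics/w3c.png",cv2.resize(p[220:370,220:420,::-1],None,fx=4,fy=4))
E
```

```text
[0, 0, 0] [318.34459486 279.22783907]
[0, -0.019, 0] [318.32246713 293.53708954]
[-0.01, 0, 0] [318.35208435 261.7988132 ]
[0.01, 0, 0] [318.33731601 296.20867935]
[-0.01, 0, 0.012] [340.82329502 261.81314527]
[ 0.53223431 -0.20282418  0.03469122] [[-9.98675171e-01  1.12210290e-03  5.14455401e-02]
 [-5.14461030e-02 -4.78679313e-04 -9.98675658e-01]
 [-1.09599094e-03 -9.99999256e-01  5.35772967e-04]]
240 [[557, -145, 53], [559, -188, 52], [559, -195, 53], [560, -207, 53], [560, -214, 51], [563, -269, 52]]
246 [[552, -143, 48], [555, -188, 48], [616, -198, 245], [556, -207, 48], [556, -215, 49], [559, -271, 49]]
252 [[549, -143, 47], [552, -188, 49], [552, -195, 48], [553, -208, 49], [553, -215, 49], [556, -272, 48]]
258 [[546, -143, 48], [548, -188, 48], [549, -195, 49], [549, -208, 48], [550, -215, 48], [553, -272, 48]]
264 [[543, -143, 49], [545, -188, 49], [546, -195, 49], [546, -208, 49], [546, -215, 48], [550, -272, 49]]
270 [[540, -143, 49], [542, -188, 48], [543, -196, 49], [543, -208, 48], [543, -216, 48], [547, -273, 49]]
276 [[537, -143, 49], [539, -188, 49], [539, -196, 49],
[... 545 characters left out ...]
7, 89], [542, -213, 87], [527, -276, 49]]
312 [[517, -142, 49], [541, -191, 93], [541, -197, 93], [542, -207, 93], [542, -213, 94], [523, -277, 48]]
318 [[512, -142, 46], [541, -191, 98], [541, -197, 98], [542, -207, 99], [542, -213, 99], [616, -198, 245]]
324 [[512, -143, 52], [541, -192, 103], [542, -197, 104], [542, -207, 104], [543, -212, 104], [518, -276, 52]]
330 [[508, -143, 53], [542, -192, 109], [542, -197, 109], [543, -207, 110], [542, -212, 108], [515, -277, 52]]
336 [[504, -143, 52], [542, -192, 114], [542, -198, 113], [543, -206, 114], [543, -212, 113], [512, -277, 52]]
342 [[501, -143, 52], [542, -193, 118], [543, -198, 118], [542, -206, 117], [543, -211, 117], [507, -278, 51]]
```

View pics/w3c.png

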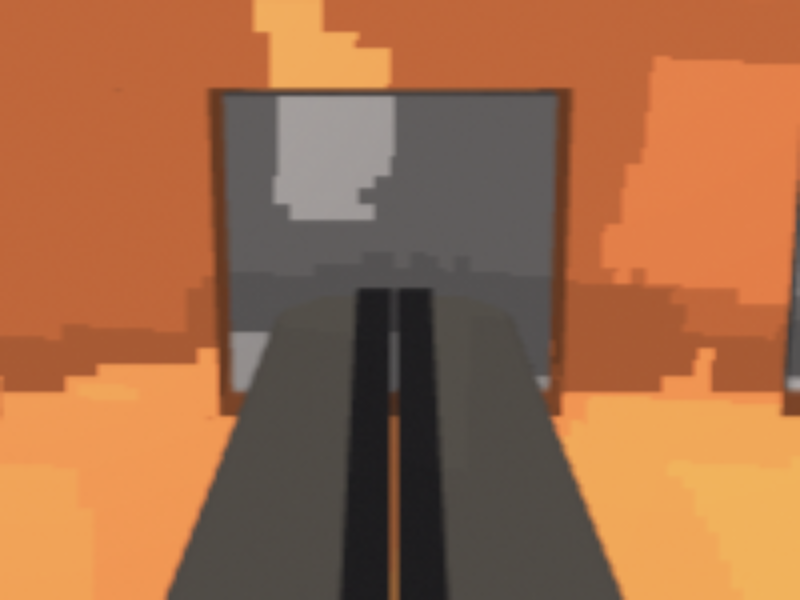

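```bash
python3 - <<'E'
from h import *
p,d,X=snap("wrist")
for v in (350,370,376,384,400,430,460): print(v,[np.round(X[v,u]*1000).astype(int).tolist() for u in (200,290,345)])
p,d,X=snap("side"); 
P=X[np.isfinite(X).all(-1)&(d>0)]
m=(abs(P[:,0]-.532)<.04)&(abs(P[:,1]+.2026)<.05)&(P[:,2]>.056)&(P[:,2]<.2)
Q=P[m]; 
for z in np.arange(.056,.2,.006):
    q=Q[(Q[:,2]>=z)&(Q[:,2]<z+.006)]
    if len(q): print(round(z,3),len(q),np.round(q.min(0),3),np.round(q.max(0),3))
E
```

```text
350 [[496, -143, 52], [542, -193, 123], [543, -211, 122]]
370 [[484, -142, 52], [542, -194, 135], [543, -210, 134]]
376 [[562, -176, 167], [562, -195, 167], [564, -207, 168]]
384 [[562, -177, 171], [563, -195, 170], [564, -207, 170]]
400 [[562, -178, 175], [563, -196, 175], [564, -206, 175]]
430 [[562, -180, 183], [563, -196, 184], [563, -206, 183]]
460 [[559, -181, 187], [559, -197, 186], [560, -206, 186]]
0.056 19 [ 0.492 -0.25   0.056] [ 0.57  -0.161  0.058]
0.074 8 [ 0.523 -0.213  0.075] [ 0.53  -0.191  0.079]
0.08 22 [ 0.521 -0.214  0.08 ] [ 0.539 -0.187  0.086]
0.086 17 [ 0.52  -0.209  0.086] [ 0.541 -0.186  0.091]
0.092 22 [ 0.52  -0.216  0.092] [ 0.542 -0.186  0.098]
0.098 26 [ 0.521 -0.219  0.098] [ 0.543 -0.185  0.104]
0.104 20 [ 0.521 -0.215  0.105] [ 0.539 -0.185  0.11 ]
0.11 19 [ 0.52  -0.214  0.11 ] [ 0.541 -0.185  0.116]
0.116 22 [ 0.52  -0.219  0.116] [ 0.536 -0.182  0.122]
0.122 28 [ 0.52  -0.216  0.122] [ 0.537 -0.182  0.128]
0.128 22 [ 0.52  -0.222  0.128] [ 0.534 -0.183  0.134]
0.134 16 [ 0.521 -0.214  0.134] [ 0.532 -0.183  0.139]
0.14 11 [ 0.521 -0.201  0.14 ] [ 0.528 -0.184  0.146]
0.146 5 [ 0.519 -0.194  0.146] [ 0.525 -0.186  0.151]
0.152 2 [ 0.519 -0.186  0.153] [ 0.519 -0.186  0.156]
0.164 13 [ 0.501 -0.233  0.165] [ 0.524 -0.169  0.17 ]
0.17 35 [ 0.499 -0.234  0.17 ] [ 0.541 -0.172  0.176]
0.176 71 [ 0.499 -0.25   0.176] [ 0.546 -0.153  0.182]
0.182 102 [ 0.499 -0.252  0.182] [ 0.545 -0.159  0.188]
0.188 31 [ 0.501 -0.232  0.188] [ 0.544 -0.154  0.194]
0.194 46 [ 0.507 -0.249  0.194] [ 0.548 -0.154  0.2  ]
```

View pics/wrist0.png

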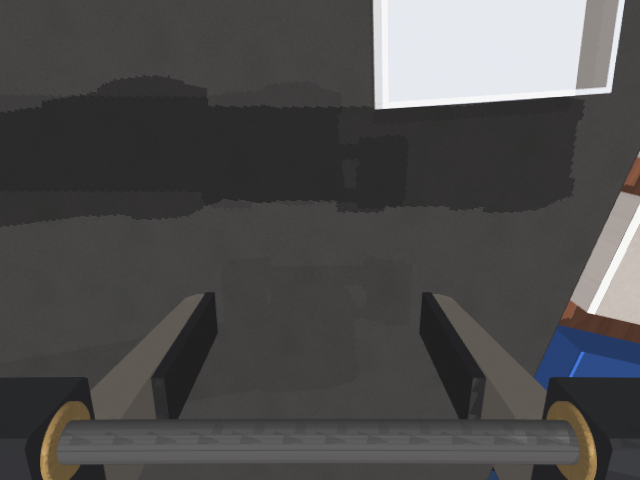

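Both cameras show the real fingertips ~39 mm above the reported TCP (tips at z≈0.074 while the TCP reads 0.035), so those "empty" results are void: no flap was touched. I'll probe again with the offset in place.

```bash
cat >> h.py <<'E'
TO=.039  # real tips are this far short of the reported TCP
def mv(xy,ztip,rot=None,rate=.15): env.movel(np.r_[xy,ztip-TO],rot,rate=rate)
def probe(w,start=.054,steps=(.003,.005,.0065,.008,.0095,.011,.013,.015,.018)):
    x,y=WELL[w]; xy=crate(x-.005,y)
    mv(xy,.075,R(CY-np.pi/2),.25); mv(xy,start,rate=.1); env.pause(.1)
    b=env.sense()["wrist_force"]; full=False; L=[]
    for dz in steps:
        mv(xy,CZ-dz,rate=.04)
        s=env.sense(); F=s["wrist_force"][2]-b[2]; L.append((dz*1e3,round(float(F),1)))
        if F>4: full=True;break
    return full,L
E
python3 - <<'E'
from h import *
r=probe(6); print(r)
p,d,X=snap("wrist","w4"); cv2.imwrite("pics/w4c.png",cv2.resize(p[220:370,220:420,::-1],None,fx=4,fy=4))
x,y=WELL[6]; mv(crate(x-.005,y),.075,rate=.25); print(env.sense()["t"])
E
```

```text
(False, [(3.0, 0.2), (5.0, 0.6), (6.5, 0.1), (8.0, 0.2), (9.5, 1.4), (11.0, 0.8), (13.0, 1.2), (15.0, 0.9), (18.0, 1.8)])
35.5667
```

View pics/w4c.png

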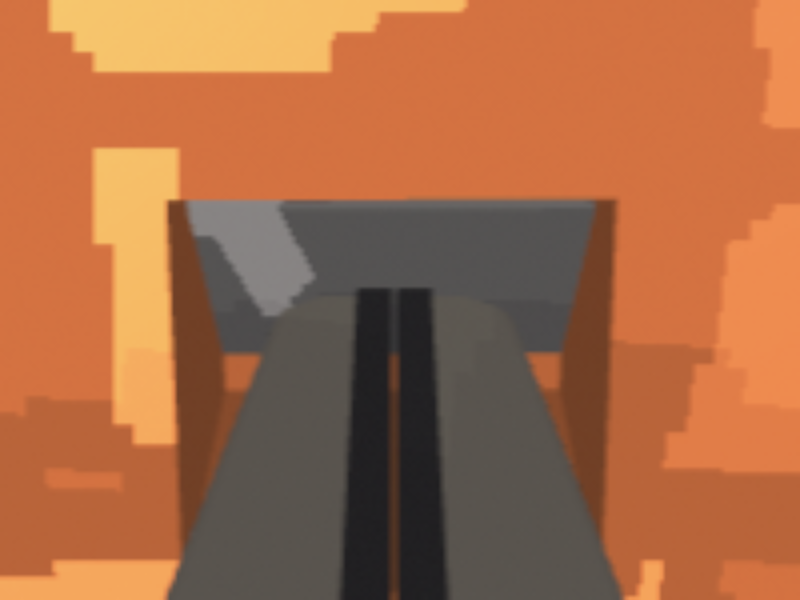

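The picture shows flap 6 swung well down under the fingers (tips at about row 292, flap edge near row 308), so well 6 is empty. Next, the others.

```bash
python3 - <<'E'
from h import *
E=[6]; 
for w in [7,3,2,1,5,4,0]:
    r=probe(w); x,y=WELL[w]; mv(crate(x-.005,y),.075,rate=.25)
    print(w,"FULL" if r[0] else "empty",r[1],round(env.sense()["t"],1),flush=True)
    if not r[0]: E.append(w)
    if len(E)==5 or (len(E)==4 and w==5): break
E
```

```text
7 empty [(3.0, -0.9), (5.0, -0.7), (6.5, -1.0), (8.0, -0.4), (9.5, -0.4), (11.0, -0.9), (13.0, -1.4), (15.0, -1.1), (18.0, -0.7)] 39.1
3 empty [(3.0, -0.2), (5.0, -0.4), (6.5, -0.0), (8.0, 0.7), (9.5, -0.2), (11.0, 0.3), (13.0, 0.1), (15.0, 0.2), (18.0, 0.9)] 42.5
2 FULL [(3.0, 0.2), (5.0, 0.2), (6.5, 6.0)] 44.5
1 empty [(3.0, 0.4), (5.0, -0.3), (6.5, -0.3), (8.0, -0.0), (9.5, 0.6), (11.0, -0.4), (13.0, -0.3), (15.0, -0.3), (18.0, 0.2)] 48.0
5 FULL [(3.0, -0.8), (5.0, 0.1), (6.5, 5.1)] 49.9
```

```bash
cat >> h.py <<'E'
TY=.083
def ux(): return np.array([np.cos(TY),np.sin(TY)])
HD=np.array([.4145,.218])
def rz(xy,ztip,rot): env.reach(np.r_[xy,ztip-TO],rot)
E
python3 - <<'E'
from h import *
s=env.sense(); mv(s["ee_pos"][:2],.2,rate=.3)
effector.release()
q=solver.inverse_kinematics(np.r_[HD,.2-TO],R(TY)); q2=solver.inverse_kinematics(np.r_[HD,.2-TO],R(TY+np.pi)); print(q,q2)
for a in (TY,TY+np.pi,TY-np.pi):
    ok=True
    try: env.reach(np.r_[HD,.2-TO],R(a)); break
    except env.PlanningError as e: print(a,e)
p,d,X=snap("wrist","w5")
for c in ("wrist","top"):
    if c=="top": snap(c)
    print(c,[(np.round(t["at"],4),t["score"]) for t in tip_of(c,"lid_handle")][:2],[(np.round(t["at"],4),t["score"]) for t in tip_of(c,"tray")][:2])
print(env.sense()["t"],a)
E
```

```text
[ 0.21492639  0.30780056 -0.88949563  2.00383569  0.29126767  0.96050687
 -0.7380632 ] [ 0.48066931  0.51851429 -1.29795797  1.9932357   0.57438499  1.07253218
  2.14617601]
wrist [(array([0.4149, 0.2169, 0.1152]), 0.82)] [(array([0.5088, 0.229 , 0.0025]), 0.88)]
top [(array([0.4157, 0.2141, 0.1133]), 0.8)] [(array([ 0.5103,  0.2249, -0.0043]), 0.93), (array([ 0.49  , -0.2802,  0.0479]), 0.58)]
54.0083 0.083
```

View pics/w5.png

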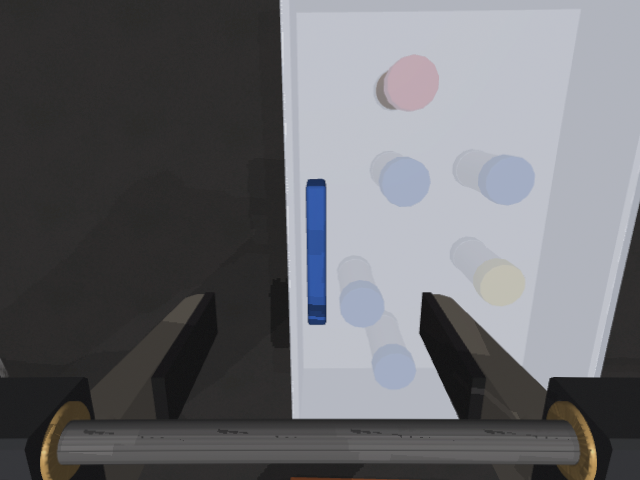

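```bash
python3 - <<'E'
from h import *
mv(HD,.107,R(TY),.2); effector.grasp(20); s=env.sense(); print(s["gripper_width"],s["wrist_force"],s["t"])
p0=s["ee_pos"][:2]
mv(p0+.237*ux(),.107,rate=.15); s=env.sense(); print(s["gripper_width"],s["wrist_force"],s["t"],s["ee_pos"],p0)
p,d,X=snap("top","t6"); print([(np.round(t["at"],4),t["score"]) for t in tip_of("top","lid_handle")][:2])
E
```

```text
0.011537422735357699 [-0.89441586  0.28261328  0.14070596] 55.8083
0.011880230512304437 [1.29387941 4.96583136 0.38073628] 57.5417 [0.65060618 0.23854645 0.06804366] [0.41445401 0.21802087]
[]
```

View pics/t6.png

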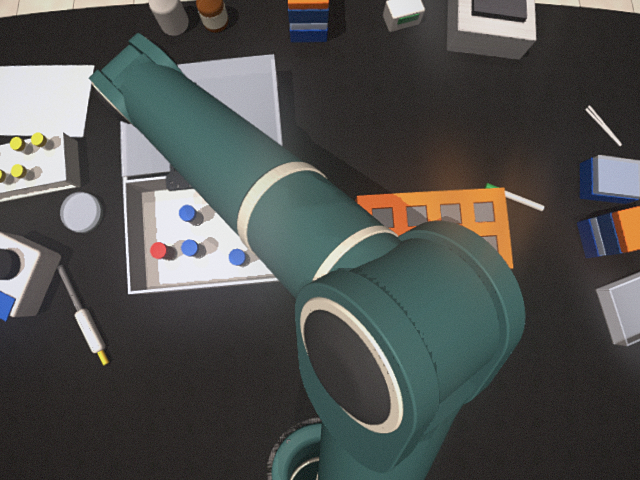

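```bash
cat >> h.py <<'E'
TC=np.array([.509,.2265])
def tray_local(xy):
    c,s=np.cos(TY),np.sin(TY); d=np.asarray(xy)-TC; return np.array([c*d[0]+s*d[1],-s*d[0]+c*d[1]])
def caps(p,X,zlo=.075,zhi=.10):
    hsv=cv2.cvtColor(p,cv2.COLOR_RGB2HSV); H,S,V=hsv[...,0].astype(int),hsv[...,1],hsv[...,2]
    out={}
    for n,m in (("blue",(H>100)&(H<130)&(S>120)),("red",((H<6)|(H>172))&(S>130)),("yellow",(H>20)&(H<35)&(S>90)),("white",(S<40)&(V>90))):
        m=m&(X[...,2]>zlo)&(X[...,2]<zhi)
        loc=(X[...,:2]-TC)@np.array([[np.cos(TY),-np.sin(TY)],[np.sin(TY),np.cos(TY)]])
        m&=(abs(loc[...,0])<.104)&(abs(loc[...,1])<.154)
        k,lab,st,ce=cv2.connectedComponentsWithStats(m.astype(np.uint8))
        out[n]=[]
        for j in range(1,k):
            if st[j,4]<60: continue
            Q=X[lab==j]; zt=np.median(Q[:,2]); Q=Q[abs(Q[:,2]-zt)<.006]
            (cx,cy),r=cv2.minEnclosingCircle((Q[:,:2]*1000).astype(np.float32))
            if r<9 or r>25: continue
            out[n].append((np.round([cx/1000,cy/1000,zt],4).tolist(),round(r,1),np.round(tray_local([cx/1000,cy/1000])*1000).tolist(),np.round(ce[j]).tolist()))
    return out
E
python3 - <<'E'
from h import *
effector.release(); s=env.sense(); mv(s["ee_pos"][:2],.2,rate=.25)
mv(TC+np.array([-.0,-.03]),.25,rate=.3); env.pause(.15)
p,d,X=snap("wrist","w7")
for n,l in caps(p,X).items(): 
    for q in l: print(n,q)
for n in ["blue0","white0"]:
    print(n,[(np.round(r["at"],3).tolist(),round(r["score"],2)) for r in search_frame("wrist",n)],[(np.round(r["at"],3).tolist(),round(r["score"],2)) for r in tip_of("wrist",n)])
snap("side","s7"); print([(np.round(r["at"],3).tolist(),round(r["score"],2)) for r in search_frame("side","blue0")])
print([(np.round(t["at"],4),t["score"]) for t in tip_of("side","lid_handle")][:2])
print(env.sense()["t"])
E
```

```text
blue ([0.5419, 0.2696, 0.0852], 16.5, [36.0, 40.0], [367.0, 135.0])
blue ([0.472, 0.2627, 0.0852], 16.6, [-34.0, 39.0], [277.0, 137.0])
blue ([0.4529, 0.1673, 0.085], 16.9, [-61.0, -54.0], [249.0, 250.0])
blue ([0.4843, 0.1141, 0.0848], 17.0, [-34.0, -110.0], [283.0, 309.0])
red ([0.4671, 0.326, 0.0852], 16.9, [-34.0, 103.0], [275.0, 47.0])
yellow ([0.5538, 0.1932, 0.085], 17.0, [42.0, -37.0], [370.0, 230.0])
white ([0.5516, 0.1201, 0.0849], 17.0, [34.0, -110.0], [358.0, 310.0])
blue0 [([0.452, 0.174, 0.087], 0.9), ([0.538, 0.266, 0.083], 0.76), ([0.474, 0.261, 0.081], 0.7), ([0.484, 0.119, 0.085], 0.6)] [([0.482, 0.11, 0.005], 0.87), ([0.472, 0.262, 0.002], 0.77), ([0.45, 0.169, 0.009], 0.75)]
white0 [([0.549, 0.128, 0.082], 0.91)] [([0.553, 0.118, 0.001], 0.6)]
[([0.462, 0.268, 0.067], 0.9), ([0.446, 0.172, 0.07], 0.85), ([0.476, 0.118, 0.078], 0.81), ([0.529, 0.272, 0.063], 0.66)]
[]
60.6167
```

View pics/w7.png

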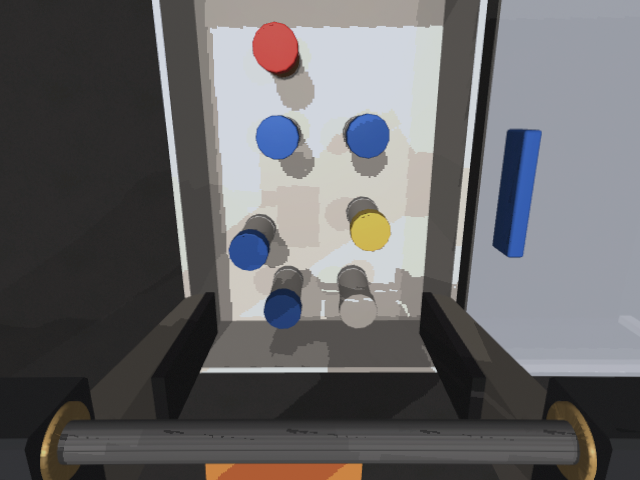

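View pics/s7.png

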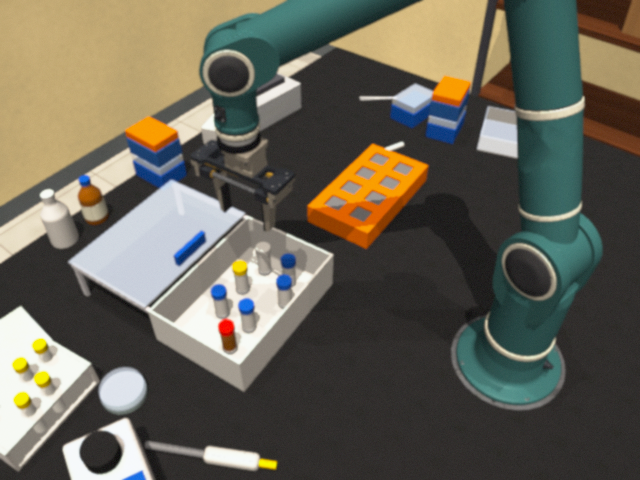

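```bash
cat >> h.py <<'E'
def clearance(a,c,others,walls=None,th=0):
    """c, others in a local frame (yaw th); a = world jaw angle"""
    u=np.array([np.cos(a-th),np.sin(a-th)]); v=np.array([-u[1],u[0]]); best=1e9
    for sg in (1,-1):
        for o in others:
            d=np.asarray(o)-c; al,ac=d@u*sg,d@v
            dx=max(.046-.005-al,al-.065,0); dy=max(abs(ac)-.010,0); best=min(best,np.hypot(dx,dy)-.017)
        if walls:
            for ac in (-.01,.01):
                P=np.asarray(c)+sg*.065*u+ac*v
                best=min(best,walls[0]-abs(P[0]),walls[1]-abs(P[1]))
    return best
def pick_angles(c,others,walls,th):
    r=[]
    for a in np.arange(-np.pi,np.pi,np.pi/36): r.append((clearance(a,c,others,walls,th),a))
    return r
def crate_local(xy):
    c,s=np.cos(CY),np.sin(CY); d=np.asarray(xy)-CR; return np.array([c*d[0]+s*d[1],-s*d[0]+c*d[1]])
def ik(xy,z,a): return solver.inverse_kinematics(np.r_[xy,z-TO],R(a))
def best_angle(xy,cl,others,walls,th,zs=(.056,.2)):
    q0=env.sense()["joint_positions"]; best=None
    L=pick_angles(cl,others,walls,th); mx=max(l[0] for l in L)
    for c,a in L:
        if c<min(mx-.004,.012): continue
        qs=[ik(xy,z,a) for z in zs]
        if any(q is None for q in qs): continue
        cost=max(np.abs(qs[-1]-q0).max(),0)+ (10 if abs(qs[-1][6])>2.7 else 0)
        if best is None or cost<best[0]: best=(cost,a,c)
    return best
E
cat > cyc.py <<'E'
from h import *
import sys
def view(tag):
    mv(TC+np.array([-.0,-.03]),.25,R(TY),rate=.35) if False else rz(TC+np.array([0,-.03]),.25,R(TY))
    env.pause(.15)
    p,d,X=snap("wrist",tag); return caps(p,X)
def fetch(target,C,filled,well):
    allc=[np.array(q[0][:2]) for l in C.values() for q in l]
    loc=tray_local(target); oth=[tray_local(o) for o in allc if np.linalg.norm(o-target)>.02]
    b=best_angle(target,loc,oth,(.110,.160),TY); print("pick",target,b)
    assert b and b[2]>.003
    rz(target,.2,R(b[1])); mv(target,.110,rate=.25)
    mv(target,.056,rate=.12); s=env.sense(); print("down F",s["wrist_force"].round(1),s["ee_pos"].round(3))
    effector.grasp(15); w=env.sense()["gripper_width"]; print("width",w)
    if w<.025: effector.release(); mv(target,.2); return False
    mv(target,.2,rate=.2); print("lifted width",env.sense()["gripper_width"])
    x,y=WELL[well]; cl=np.array([x-.003,y]); xy=crate(*cl)
    b=best_angle(xy,cl,[WELL[i] for i in filled],None,CY); print("place",xy,b)
    try: mv(xy,.2,R(b[1]),.35)
    except env.PlanningError as e: print(e); rz(xy,.2,R(b[1]))
    env.pause(.1); b0=env.sense()["wrist_force"]
    mv(xy,.110,rate=.25)
    for zf in (.050,.045,.040,.034,.025,.015,.008):
        mv(xy,zf+.051,rate=.08); s=env.sense(); F=s["wrist_force"]-b0; print(round(zf*1e3),F.round(1),end=' ')
        if F[2]>5: print("STOP"); return None
    print()
    effector.release(); env.pause(.1); mv(xy,.2,rate=.25); print("t",env.sense()["t"]); return True
E
python3 - <<'E'
from cyc import *
C=view("w8"); print(C["blue"])
t=np.array([.4529,.1673]); q=min((np.array(q[0][:2]) for q in C["blue"]),key=lambda a:np.linalg.norm(a-t))
print(fetch(q,C,[],1))
snap("wrist","w9"); snap("top","t9")
E
```

```text
[([0.4723, 0.2625, 0.0852], 16.6, [-34.0, 39.0], [278.0, 137.0]), ([0.5423, 0.2693, 0.0851], 16.7, [37.0, 40.0], [368.0, 135.0]), ([0.453, 0.1673, 0.0849], 16.9, [-61.0, -54.0], [250.0, 249.0]), ([0.4846, 0.1139, 0.0848], 17.0, [-34.0, -110.0], [283.0, 308.0])]
pick [0.453  0.1673] (np.float64(1.0195758473115513), np.float64(1.2217304763960257), np.float64(0.012985194376347861))
down F [-0.1  0.4  0.4] [0.454 0.168 0.018]
width 0.03356483292987235
lifted width 0.03345014704644528
place [ 0.46560489 -0.27815988] (np.float64(0.7300857344515157), np.float64(0.2617993877991456), 1000000000.0)
50 [ 1.4  0.8 -0.8] 45 [ 0.1  0.2 -0.5] 40 [-0.4  0.5 -0.4] 34 [ 0.8  0.8 -0.5] 25 [-0.2  0.8 -0.7] 15 [ 0.4  1.1 -0.1] 8 [ 0.5  0.4 -1.3] 
t 70.5083
True
```

View pics/w9.png

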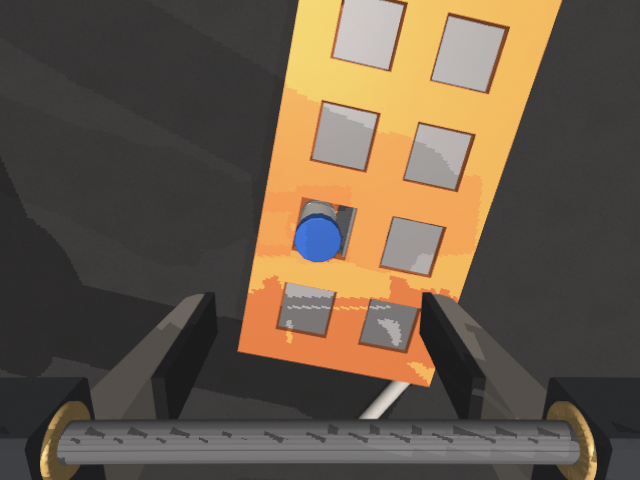

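Tube standing in well 1 (cap at 318,238), flap folded beside it. I'll carry on with the rest, looking again before each pick.

```bash
python3 - <<'E'
from cyc import *
filled=[1]
for w in (3,7,6):
    C=view(f"wv{w}"); B=C["blue"]; print({k:[q[2] for q in l] for k,l in C.items()})
    if len(B)!=4-len(filled): print("COUNT",B); break
    q=max(B,key=lambda b:-b[0][1]); q=np.array(q[0][:2])
    r=fetch(q,C,filled,w); print(w,r,flush=True)
    if not r: break
    filled.append(w)
snap("wrist","w10"); snap("side","s10")
E
```

```text
{'blue': [[37.0, 40.0], [-34.0, 39.0], [-34.0, -110.0]], 'red': [[-34.0, 103.0]], 'yellow': [[42.0, -37.0]], 'white': [[34.0, -109.0]]}
pick [0.4846 0.1142] (np.float64(0.3428601880804465), np.float64(-0.43633231299858544), np.float64(0.006795532085021025))
down F [ 0.8 -0.2 -0.4] [0.485 0.115 0.018]
width 0.033632553377436265
lifted width 0.03331337317924251
place [ 0.45819217 -0.1343508 ] (np.float64(0.38993576457214996), np.float64(-1.3962634015954656), np.float64(0.06142032672142557))
50 [-0.  -0.3  0.2] 45 [-0.1 -0.3  0.3] 40 [ 0.1 -0.5  0.4] 34 [-0.8  0.6  0.1] 25 [-0.5  1.3  0.2] 15 [ 0.6 -0.5 -1.1] 8 [ 0.6 -0.1 -0.3] 
t 81.225
3 True
{'blue': [[37.0, 40.0], [-34.0, 39.0]], 'red': [[-33.0, 103.0]], 'yellow': [[42.0, -37.0]], 'white': [[34.0, -110.0]]}
pick [0.4722 0.2629] (np.float64(0.34592808203278225), np.float64(0.6981317007977275), np.float64(0.012786030464848469))
down F [-1.   0.4 -0. ] [0.472 0.263 0.017]
width 0.03352781155915852
lifted width 0.03313896406250668
place [ 0.53009671 -0.13064444] (np.float64(0.6341391881220889), np.float64(-0.7853981633974509), np.float64(0.02423727344888363))
50 [-0.7  0.1  0.8] 45 [-0.7 -0.2  0.8] 40 [-0.7 -0.3 -0.3] 34 [-0.9  0.3 -0.2] 25 [-1.2  0.  -0.1] 15 [-0.5 -0.6  0.9] 8 [ 0.6 -0.2  0.4] 
t 91.8417
7 True
{'blue': [[37.0, 40.0]], 'red': [[-34.0, 103.0]], 'yellow': [[42.0, -37.0]], 'white': [[33.0, -109.0]]}
pick [0.5421 0.2697] (np.float64(0.3197181442782229), np.float64(0.6108652381980111), np.float64(0.012243080626666805))
down F [ 0.8  0.3 -0.1] [0.542 0.27  0.017]
width 0.03343290641422312
lifted width 0.03340245893902275
place [ 0.53380307 -0.20254898] (np.float64(0.7442793247421212), np.float64(-0.9599310885968837), np.float64(0.013749452925932888))
50 [ 1.6 -0.1 -0.7] 45 [0.8 0.7 0. ] 40 [ 0.6  0.6 -0.7] 34 [1.4 0.1 0.1] 25 [ 0.5 -0.6 -0.7] 15 [ 0.8 -0.3 -1.4] 8 [ 0.5  0.7 -0.9] 
t 102.5417
6 True
```

View pics/w10.png

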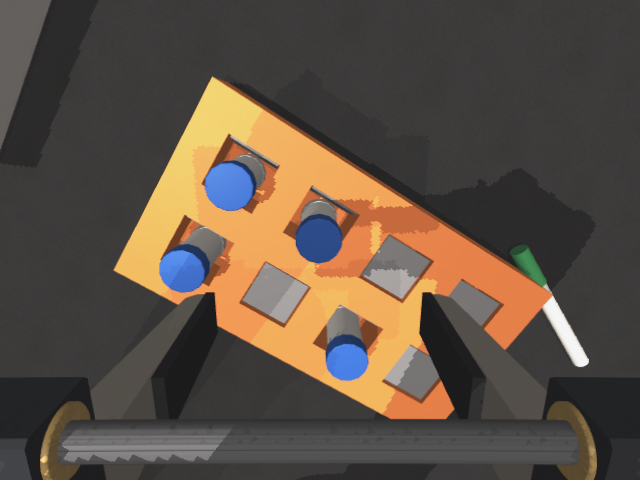

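View pics/s10.png

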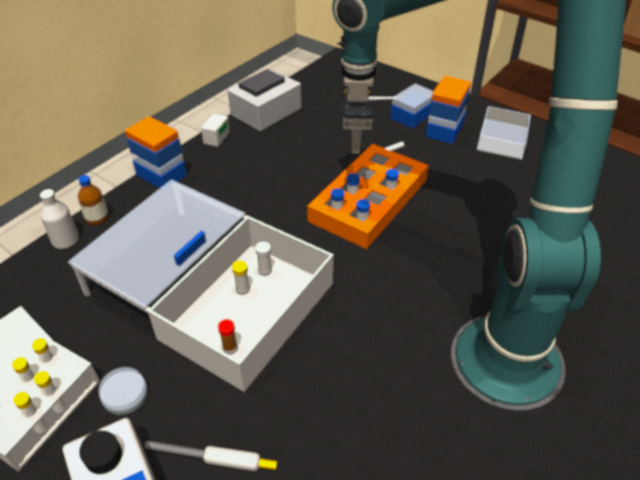

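```bash
python3 - <<'E'
from h import *
p,d,X=snap("wrist"); hsv=cv2.cvtColor(p,cv2.COLOR_RGB2HSV)
m=((hsv[...,0]>100)&(hsv[...,0]<130)&(hsv[...,1]>120)&(X[...,2]>.08)&(X[...,2]<.1)).astype(np.uint8)
k,lab,st,ce=cv2.connectedComponentsWithStats(m)
for j in range(1,k):
    if st[j,4]>100: Q=X[lab==j]; c,r=cv2.minEnclosingCircle((Q[:,:2]*1000).astype(np.float32)); print(np.percentile(Q[:,2],[10,50,90]).round(4),r,crate_local(np.array(c)/1000).round(4))
H=np.array([.6506,.2385])
rz(H,.2,R(TY)); mv(H,.107,rate=.15); effector.grasp(20); s=env.sense(); print(s["gripper_width"],s["ee_pos"],s["wrist_force"])
mv(HD-.001*ux(),.107,rate=.15); s=env.sense(); print(s["gripper_width"],s["ee_pos"],s["wrist_force"])
effector.release(); env.pause(.1); mv(HD,.25,rate=.25)
s=env.sense(); p,d,X=snap("wrist","w11"); print([(np.round(t["at"],4),t["score"]) for t in tip_of("wrist","lid_handle")][:2]); print(s["t"])
mv(np.array([.40,0.0]),.3,rate=.3); snap("top","t11"); print([(np.round(t["at"],4),t["score"]) for t in tip_of("top","lid_handle")][:2]);snap("side","s11"); 
print([(np.round(r["at"],3).tolist(),round(r["score"],2)) for r in tip_of("side","blue0")])
E
```

```text
[0.0852 0.0862 0.0872] 16.7364501953125 [0.0322 0.1081]
[0.0852 0.0861 0.087 ] 16.800411224365234 [0.0321 0.0358]
[0.085  0.0862 0.0871] 17.24172019958496 [-0.0406  0.108 ]
[0.0846 0.0859 0.0868] 17.216773986816406 [-0.0398 -0.035 ]
0.01160712084051041 [0.65056655 0.23850738 0.06799404] [ 0.25411557 -0.60987336  0.19785085]
0.011646008218442389 [0.41410694 0.21801416 0.06792622] [ 2.96194658  2.85130235 -6.67209353]
[(array([0.4145, 0.2207, 0.1177]), 0.57)]
110.1083
[(array([0.417 , 0.2147, 0.1138]), 0.64)]
[([0.535, -0.204, 0.01], 0.79), ([0.465, -0.277, 0.01], 0.79), ([0.457, -0.136, 0.005], 0.64), ([0.528, -0.135, 0.007], 0.47)]
```

View pics/w11.png

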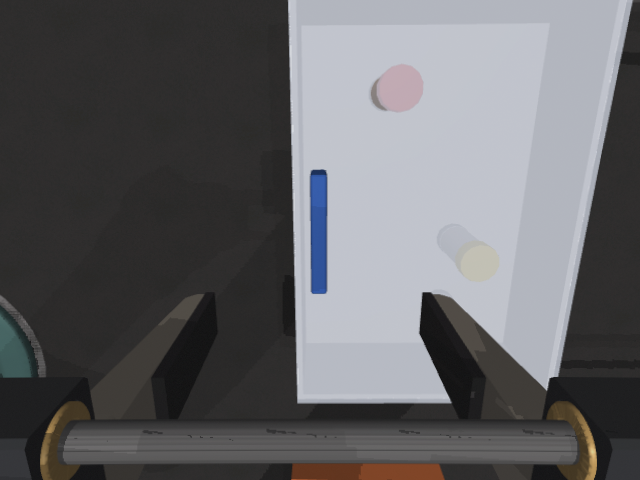

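View pics/s11.png

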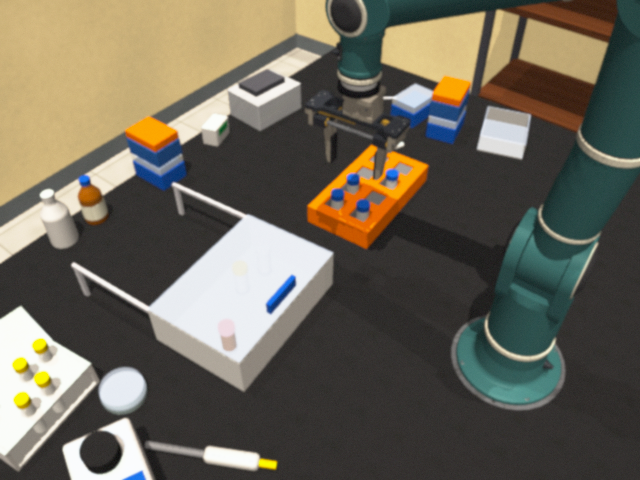

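```bash
python3 - <<'E'
from h import *
s=env.sense(); print(s["t"],s["ee_pos"],s["wrist_force"]); workorder.finish_job()
E
```

```text
112.6167 [3.99960272e-01 3.54299968e-04 2.60967217e-01] [-0.26718198 -0.8361582   0.26527949]
the job is handed in; nothing more can be done
```

All four blue-capped tubes are standing in empty crate wells (1, 3, 6 and 7), the lid is shut again, and I handed the job in at about 113 s.

- **Probing, with the lid shut:** Wells 1, 3, 6 and 7 gave way under the empty closed fingers. Wells 2 and 5 stopped hard about 6.5 mm below the crate's top, at 5 to 6 N. I did not probe wells 0 and 4 again in the valid round and did not use them.
- **First probing round was void:** It read all eight wells as empty, which could not be right. Both cameras showed the real fingertips about 39 mm short of the reported TCP, so no flap had been touched. I probed again with that offset included.
- **Lid and tubes:** I slid the lid open about 0.237 m by its handle. I looked again before every pick, and one blue tube had already been knocked aside. While each tube went in, the vertical force change stayed within about 1.5 N.
- **Last checks:**
  - **Blue tubes:** All four cap tops are 86 mm above the bench, so the feet are on the 6 mm well floors.
  - **Other tubes:** The red and yellow tubes look upright through the shut lid in the last pictures. The white one shows only faintly there, but it stood upright before I shut the lid.
  - **Lid:** The handle is back within about 1 mm of its shut position by arm position. The camera estimates differ from it by about 3 to 4 mm, which is within their accuracy.
  - **Arm:** It is clear of everything.

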